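# Load a light-sensitive tube in the viewer and hold its sprung shutter half open

## Task

Take the capped sample tube out of the rack, lower it gently all the way down into the tube well of the light-shielded viewer and let go of it, with the viewer's shutter still shut. Then take the shutter by its grip, raise it against its spring to half of its travel, so that only the lower half of the window is uncovered (the serum higher up must stay in the dark, so do not overshoot far beyond half), and finish while holding it there: it falls shut when it is let go. Leave the rack standing and everything else where it is.

Things in the scene. Friction and masses are not known exactly. Their poses are not given: they have to be found in the camera images.
- tube: capped blood sample tube, the only tube in the rack, upright, round bottom. 88 mm tall in all; body 12.8 mm in diameter, cap 16 mm in diameter from 64 to 88 mm above the bottom; 15 g. Origin: centre of the bottom; z up along the tube.
- rack: loose open tube rack, 36 x 160 x 62 mm, long side along its y, standing on the worktop left of the viewer; 0.18 kg. The tube stands in it with its bottom 4 mm above the worktop and is guided by two perforated shelves, the upper one 59 mm above the worktop; the end plates are 62 mm high. The tube must rise about 60 mm to come clear. Origin: centre of the underside.
- viewer: light-shielded tube viewer, a small beige bench instrument fixed to the worktop, 126 mm deep (x) x 98 mm wide (y), front towards the robot (-x of its own frame). The front part, 88 mm wide, is 80 mm high with a flat top that has the tube well; the lamp housing behind it is lower. Origin: centre of the underside; x to the rear, z up.
- well_mouth (a point): centre of the mouth of the tube well, in the flat top of the viewer, 80 mm above the worktop and 32 mm in front of the viewer's origin. The hole is 19 mm in diameter, 3.1 mm clear all round the tube; its narrow bevel guides little. Axes as the viewer's.
- well_floor (a point): centre of the top of the soft rubber pad at the bottom of the tube well, 62 mm straight below the mouth (18 mm above the worktop). The pad yields up to 4 mm (about 6 N). A ring of 18 mm diameter guides the tube's foot; between mouth and ring the well is wider. A tube standing on the pad rises 26 mm above the viewer's top, its whole cap out of the well. Axes as the viewer's.
- shutter (a joint): height to which the shutter is raised, m: 0 shut (the spring holds it there), 0.048 fully open (stop), half travel 0.024. The steel blade slides straight up in guides on the viewer's front, before the 48 mm high window; the longer index lines beside the guides mark half way for the blade's lower edge. Pull: about 4 N at first, 8 N at half, 12 N at full travel; let go, it falls shut.
- shutter_grip (a point): point on the vertical axis of the shutter's grip, 8 mm below its top. The grip is an upright black ribbed block, 11 mm thick (x) x 26 mm wide (y) x 30 mm high, on a flange at the top of the shutter, 45 mm in front of the well's axis. Shut, the block reaches from 80 to 110 mm above the worktop, this point is at 102 mm. Rises with the shutter. Axes as the viewer's.
- shutter_edge (a point): middle of the shutter blade's lower edge, which rises with it: 18 mm above the worktop when shut, 42 mm at half travel. Axes as the viewer's.
- spray_bottle: bystander: pump spray bottle, 48 mm in diameter, 184 mm tall, behind the viewer to its left. Origin: centre of the underside.
- the_hand_meter: bystander: white hand-held meter, 174 x 78 x 48 mm, right of the viewer.
- saline: bystander: small squeeze bottle with a screw cap, 34 mm in diameter, 79 mm tall, right of the viewer near the front edge of the worktop. Origin: centre of the underside.
- pen: bystander: pen, 145 mm long, lying on the worktop between rack and viewer. Origin: centre of the underside.

How it is judged:
By the outcome, as a careful person would: the job done as asked, in the order asked, and still so for the second after the job is handed in, while the arm keeps its last pose, push and grip.
It also fails if it takes over 58 s, if anything falls off the work surface, if the arm or the gripper's body presses on something with over 40 N, if the wrist force passes 120 N, or if a joint passes its speed limit or range.

## Robot

A 6-joint arm with a two-finger parallel gripper is mounted at the origin on a cart in front of the work surface, level with it; the furniture and walls round the work are solid. World frame = base frame: x ahead of the robot, y to its left, z up, the work surface at z = 0. Lengths are in m, angles in degrees, forces in N, time in s.
With the tool pointing down it reaches from about 0.2 to 0.875 m from the base axis. Payload 3.4 kg.
Tool frame: the origin (TCP) lies midway between the tips of the shut fingers; the grasp point (between the pads) lies 19 mm behind it; z points along the fingers, y is the line along which they close (so a half turn about z gives the same grasp; the last joint's range is limited). The gripper opens to 94 mm and grips with 3 to 60 N. Pads are 16 mm wide; open, the fingers measure 119 mm over their backs; the gripper's body (75 mm by 177 mm) begins 78 mm behind the grasp point.
Start: joints at [66.692, 15.808, 86.224, -0, 77.962, -6.933], TCP at [0.162, 0.552, 0.205] pointing down, gripper open.
Joint ranges: [-165.64, 165.64], [-43.16, 119.46], [12.63, 154.43], [-67.54, 247.53], [6.08, 155.33], [-154.97, 154.97]. Speed limits (degrees/s): [147.25, 147.25, 180, 180, 180, 180].

## Interface

Orientations are given as a 3x3 rotation matrix whose columns are the frame's x, y, z axes.
In Python, from workcell import env, grip, kinematics, viewer, read_clock, read_joints, read_qvel, read_joint_torque, read_tool_pos, read_tool_rot, read_ft_force, read_ft_torque, read_width, read_grip_force gives the robot as it stands. Calls block until the motion is done:
- env.move_pose(position, orientation): joint-space move of the TCP to a pose.
- env.move_l(position, orientation=None, speed=0.15, stop_force=None): straight line of the TCP; orientation=None keeps the orientation; speed is the mean speed in m/s. With stop_force (N) it stops when the force on the tool has changed by that much, and returns True; else False.
- env.set_joints(angles): joint-space move.
- grip(opening): opening from 0.0 (shut) to 1.0 (fully open); the grip force is fixed at half the most; returns when the fingers have stopped.
- env.dwell(seconds).
- kinematics.ik(position, orientation): joint angles nearest the present ones, or None.
- viewer.snapshot(name): name is "scene" or "top" or "wrist"; returns a dict with "pixels" (384x512x3 uint8, red, green, blue), "mtx" (3x3 intrinsics, pixels), "k1" (the pictures are not rectified: a ray, as slopes to the right and down, at radius r is drawn at 1 + k1 r^2 times it, then the intrinsics apply), "eye" and "rotation" of the camera in the world. Camera axes: x right, y down, z forward; pixel columns grow to the right and rows downward; lengths in m; the calibration is good to about 2 mm. A picture is of the moment at which its call begins. There is no depth.
A pose or a line that the arm cannot do raises env.PlanningError and nothing moves.
- env.close_job(): hands the job in; it is judged then, once.
Readings, each from a call of its own:
- read_clock(): time.
- read_joints(): joint angles.
- read_qvel(): joint speeds.
- read_joint_torque(): joint torques, N m.
- read_tool_pos(): TCP position.
- read_tool_rot(): TCP orientation.
- read_ft_force(): force on the tool from outside, world axes, zero at the start.
- read_ft_torque(): the same for the moment, N m.
- read_width(): opening from 0.0 (shut) to 1.0 (fully open).
- read_grip_force(): force on a finger pad.
Only numpy, scipy, OpenCV 4.12 (cv2) and the standard library are available. Lean on these libraries where they do the work, as an engineer would, in place of code of your own. Each camera call takes 0.05 s, during which the arm holds its last target. There are 200 camera calls.

## Working session

There is one attempt and no reset: what is moved stays moved. The work goes in short steps, each a Python script; the robot and the scene stay as the last script left them, time stands still between calls to the robot, and variables do not carry over. Pictures are saved under pics/ and viewed, at most 11 in all, crops included, and the job is handed in when it is done.

```bash
mkdir -p pics; cat > h.py <<'E'
import numpy as np, cv2, json
from workcell import *
def snap(name,fn=None):
    s=viewer.snapshot(name)
    if fn: cv2.imwrite('pics/'+fn+'.png',s['pixels'][:,:,::-1])
    np.savez('pics/'+(fn or name)+'.npz',**{k:np.array(v) for k,v in s.items()})
    return s
def ray(s,u,v):
    k=float(s['k1'])
    p=cv2.undistortPoints(np.array([[[u,v]]],float),np.array(s['mtx'],float),np.array([k,0,0,0.]))[0,0]
    d=np.array(s['rotation'])@np.array([p[0],p[1],1]); return np.array(s['eye']),d
def atz(s,u,v,z):
    e,d=ray(s,u,v); return e+d*(z-e[2])/d[2]
def proj(s,P):
    c=np.array(s['rotation']).T@(np.array(P)-np.array(s['eye'])); x=c[:2]/c[2]
    x=x*(1+float(s['k1'])*(x@x)); m=np.array(s['mtx']); return m[:2,:2]@x+m[:2,2]
E
python3 - <<'E'
from h import *
a=snap('scene','scene0');b=snap('top','top0')
for s in(a,b): print(s['eye'],s['rotation'],s['mtx'],s['k1'])
im=np.hstack([a['pixels'],b['pixels']])
c=cv2.resize(im,(800,300),interpolation=cv2.INTER_AREA)
cv2.imwrite('pics/top0L.png',cv2.resize(b['pixels'],(800,600),interpolation=cv2.INTER_CUBIC)[:,:,::-1])
cv2.imwrite('pics/scene0L.png',cv2.resize(a['pixels'],(800,600),interpolation=cv2.INTER_CUBIC)[:,:,::-1])
print(read_clock(),read_tool_rot())
E
```

```text
[-0.08772414  0.37132765  0.58952596] [[-0.51326471 -0.48598771  0.7073721 ]
 [-0.85803006  0.27277117 -0.43517848]
 [ 0.01854068 -0.83030827 -0.55699588]] [[350.97848648   0.         253.77164885]
 [  0.         350.97848648 190.46014878]
 [  0.           0.           1.        ]] -0.09970709278752479
[0.40847247 0.00928837 1.12971201] [[ 0.01870769 -0.99607227  0.08654513]
 [-0.99982431 -0.01853581  0.00278919]
 [-0.00117405 -0.0865821  -0.99624403]] [[420.73057559   0.         254.61142607]
 [  0.         420.73057559 190.42373145]
 [  0.           0.           1.        ]] -0.15544816717745658
0.1 [[-9.59444817e-01  2.81895849e-01 -6.11643754e-04]
 [ 2.81896458e-01  9.59443728e-01 -1.45570228e-03]
 [ 1.76481333e-04 -1.56908622e-03 -9.99998753e-01]]
```

View pics/top0L.png

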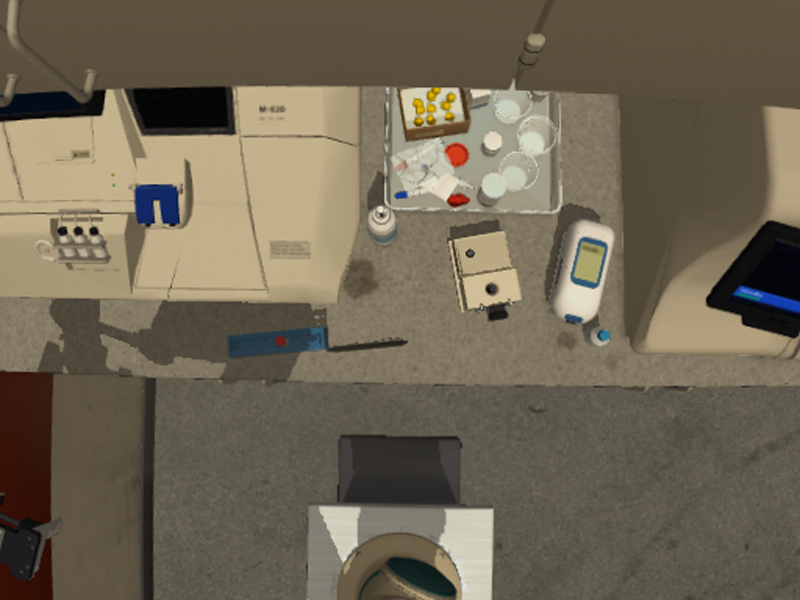

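View pics/scene0L.png

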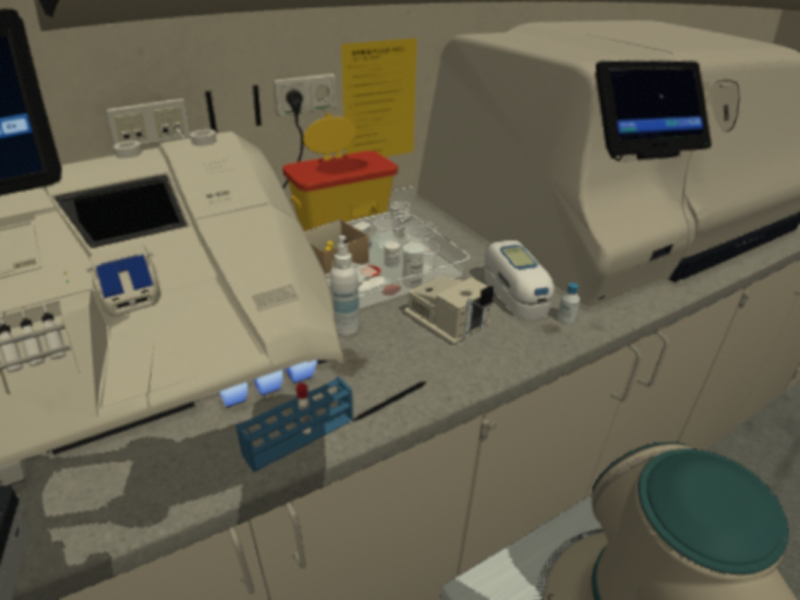

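The top view shows the tube's red cap at about (280,341) of 800x600, the well at (491,289) and the grip at (497,312). In the scene view the cap is at (302,391). I'll enlarge these for precise pixels.

```bash
python3 - <<'E'
from h import *
a=np.load('pics/scene0.npz');b=np.load('pics/top0.npz')
def crop(s,u,v,w,h,k): return cv2.resize(s['pixels'][v:v+h,u:u+w],(w*k,h*k),interpolation=cv2.INTER_CUBIC)
t=crop(b,280,138,66,75,6)   # viewer top
r=crop(b,140,200,66,37,6)
q=crop(a,250,170,66,75,6)
r2=crop(a,165,235,66,37,6)
im=np.vstack([np.hstack([t,q])[:450],np.zeros((4,792,3),np.uint8),np.hstack([r,r2])[:140]])
cv2.imwrite('pics/crop1.png',im[:,:,::-1]); print(im.shape)
E
```

```text
(594, 792, 3)
```

View pics/crop1.png

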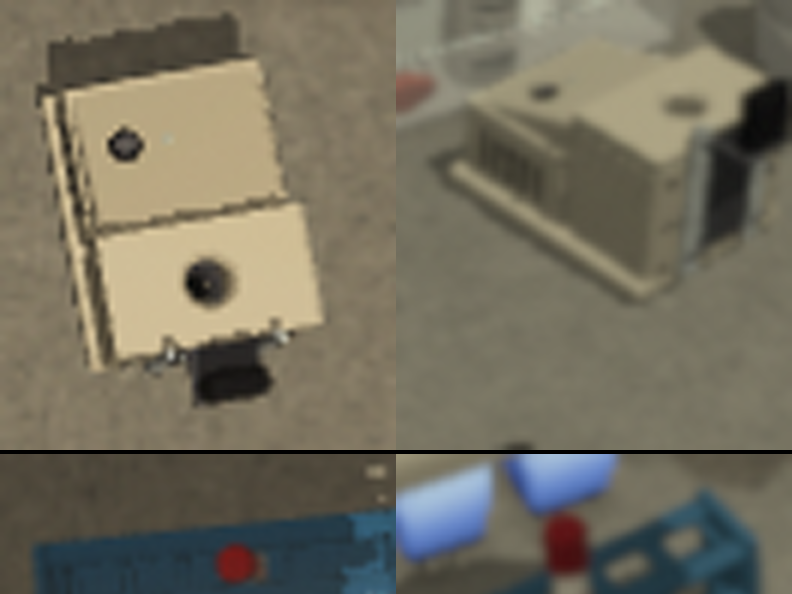

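```bash
python3 - <<'E'
from h import *
a=np.load('pics/scene0.npz');b=np.load('pics/top0.npz')
f=lambda u0,v0,x,y:(u0+(x+.5)/6-.5,v0+(y+.5)/6-.5)
w=atz(b,*f(280,138,208,282),.08); print('well',w)
C=[atz(b,*f(280,138,*p),.08) for p in [(97,235),(300,205),(323,322),(112,362)]]
for c in C: print(c)
for i,j in((0,1),(3,2),(2,1),(3,0)):
    d=C[j]-C[i]; print(np.hypot(*d[:2]),np.degrees(np.arctan2(d[1],d[0])))
print('grip top',atz(b,*f(280,138,233,380),.11))
cap=atz(b,*f(140,200,236,111),.092);print('cap',cap)
print('scene well',atz(a,*f(250,170,685-396,105),.08),'scene cap top',atz(a,*f(165,235,566-396,522-454),.092))
print('rack edge', [atz(b,u*.64-.18,v*.64-.18,.062)for u,v in((228,335),(326,326),(230,357),(328,349))])
print(np.array(read_tool_pos()),kinematics.ik([cap[0],cap[1],.25],read_tool_rot()))
E
```

```text
well [ 0.51719435 -0.13746064  0.08      ]
[ 0.5361057  -0.09058739  0.08      ]
[ 0.55054519 -0.17630693  0.08      ]
[ 0.50126592 -0.1861523   0.08      ]
[ 0.48286224 -0.09740019  0.08      ]
0.08692720618992632 -80.43827042831498
0.09064012261028531 -78.28514748866944
0.050253137306288144 11.298206769423132
0.053677554266437354 7.29169834148954
grip top [ 0.47429456 -0.14374609  0.11      ]
cap [0.42638947 0.19832681 0.092     ]
scene well [ 0.51591398 -0.13710056  0.08      ] scene cap top [0.42956259 0.19720512 0.092     ]
rack edge [array([0.43479687, 0.29024118, 0.062     ]), array([0.45299845, 0.12879059, 0.062     ]), array([0.39886963, 0.28563015, 0.062     ]), array([0.41569363, 0.12455357, 0.062     ])]
[0.16190207 0.55122225 0.20472569] [ 1.65166778e+01  5.32724661e+00  9.33790353e+01 -7.08062582e-02
  8.13510350e+01 -5.70992232e+01]
```

Measured: the well is near (0.517,-0.137), viewer yaw is about 10°, and the cap is near (0.427,0.198). Next I'll move above the tube and look with the wrist camera.

```bash
cat >> h.py <<'E'
def R(deg):
    a=np.radians(deg);c,s=np.cos(a),np.sin(a)
    return np.array([[-c,-s,0],[-s,c,0],[0,0,-1.]])
E
python3 - <<'E'
from h import *
env.move_pose([.427,.198,.20],R(10)); print(read_clock(),read_joints())
s=snap('wrist','w1'); print(s['eye'],s['rotation'],s['mtx'][0][0],s['k1'])
cv2.imwrite('pics/w1L.png',cv2.resize(s['pixels'],(800,600),interpolation=cv2.INTER_CUBIC)[:,:,::-1])
print(proj(s,[.427,.198,.092]),proj(s,read_tool_pos()))
E
```

```text
1.725 [ 1.64500212e+01  6.95666935e+00  9.86530946e+01  2.90144793e-02
  7.43821925e+01 -8.35837477e+01]
[0.34392453 0.18422575 0.37934801] [[-0.17403621  0.94407228  0.2800695 ]
 [ 0.98473856  0.16651045  0.05063838]
 [ 0.00117179  0.28460814 -0.95864322]] 283.1588488593002 -0.008054700611967459
[253.14765564 191.36032787] [253.75508402 235.22511988]
```

View pics/w1L.png

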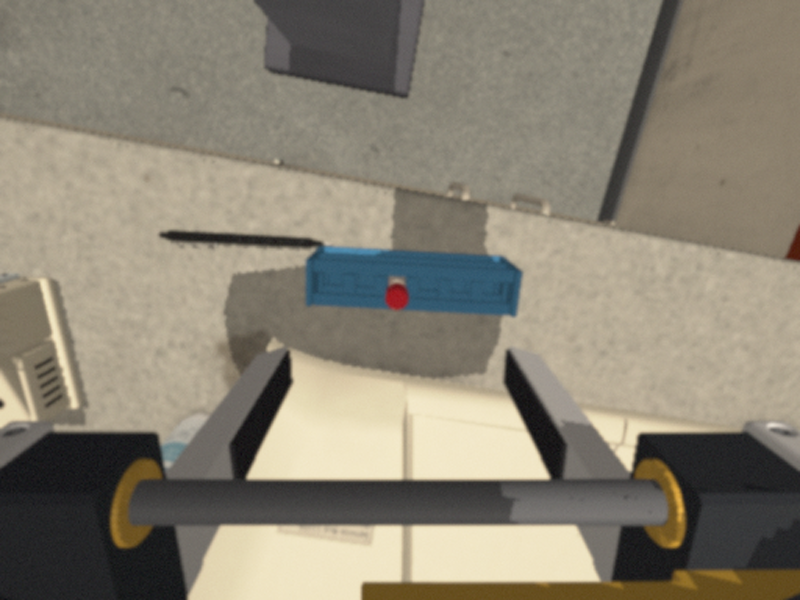

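The wrist picture shows the cap top at about (397,299), against a predicted (396,299), so the estimate holds. The analyzer edge stays clear of the fingers, so I'll grasp.

```bash
python3 - <<'E'
from h import *
print(env.move_l([.4275,.1975,.070],R(10),.12,stop_force=8),read_tool_pos(),read_ft_force())
grip(0.0); print(read_width()*94,read_grip_force(),read_ft_force())
p=read_tool_pos()
print(env.move_l([p[0],p[1],.165],R(10),.06,stop_force=10)); print(read_ft_force())
print(read_tool_pos(),read_width()*94,read_clock())
a=snap('scene','s2');w=snap('wrist','w2')
im=np.hstack([cv2.resize(w['pixels'],(512,384)),cv2.resize(a['pixels'][190:318,150:246],(288,384),interpolation=cv2.INTER_CUBIC)])
cv2.imwrite('pics/w2L.png',im[:,:,::-1])
E
```

```text
False [0.4280643  0.19771079 0.07054951] [ 0.52542553 -1.24911226  0.14896367]
15.240588880109847 29.997294545173645 [-0.01073247  0.26761155 -0.32013519]
False
[ 0.49987507  0.29263723 -0.61433182]
[0.42723148 0.19741025 0.16463496] 15.342815173155419 5.925
```

View pics/w2L.png

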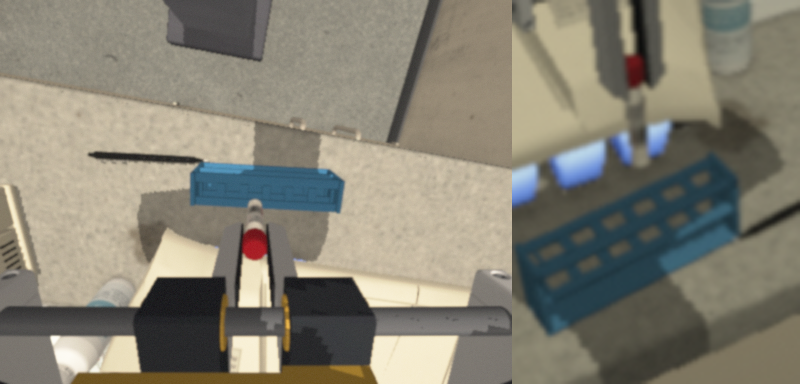

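The tube is held upright in the fingers with its foot at (254,204), and the rack is still standing. I'll carry it over the well and check alignment there.

```bash
python3 - <<'E'
from h import *
w=np.load('pics/w2.npz'); p=np.array([.4272,.1974,.1646])
for dz in(-.0665,.0215): print(proj(w,p+[0,0,dz]))
env.move_l([.4272,.1974,.205],R(10),.12)
env.move_l([.5165,-.1373,.205],R(10),.2)
env.move_l([.5165,-.1373,.172],R(10),.1)
env.dwell(.2)
a=snap('scene','s3');w=snap('wrist','w3');p=read_tool_pos();print(p,read_clock(),read_ft_force(),read_width()*94)
for q in([0,0,-.0665],[0,0,-.0025],[0,0,.0215]): print('tube',proj(w,p+q),proj(a,p+q))
for z in(.08,):print('well',proj(w,[.5165,-.1373,z]),proj(a,[.5165,-.1373,z]))
np.save('pics/p3.npy',p)
im=np.zeros((600,800,3),np.uint8)
im[:,:480]=cv2.resize(w['pixels'][60:260,176:336],(480,600),interpolation=cv2.INTER_CUBIC)
im[:480,480:]=cv2.resize(a['pixels'][110:230,250:330],(320,480),interpolation=cv2.INTER_CUBIC)
cv2.imwrite('pics/w3L.png',im[:,:,::-1])
E
```

```text
[253.70105437 204.08017934]
[253.49649573 250.04413549]
[ 0.51685523 -0.13741826  0.17254758] 9.175 [ 0.46346843 -0.05420915 -0.55369589] 15.111396684665326
tube [253.81227694 203.90101471] [298.50305085 178.574634  ]
tube [253.65736829 233.55706727] [300.73509932 157.03447705]
tube [253.57141714 250.01816559] [301.60794893 148.52190182]
well [254.03335821 195.17556776] [297.67783406 186.95767378]
```

View pics/w3L.png

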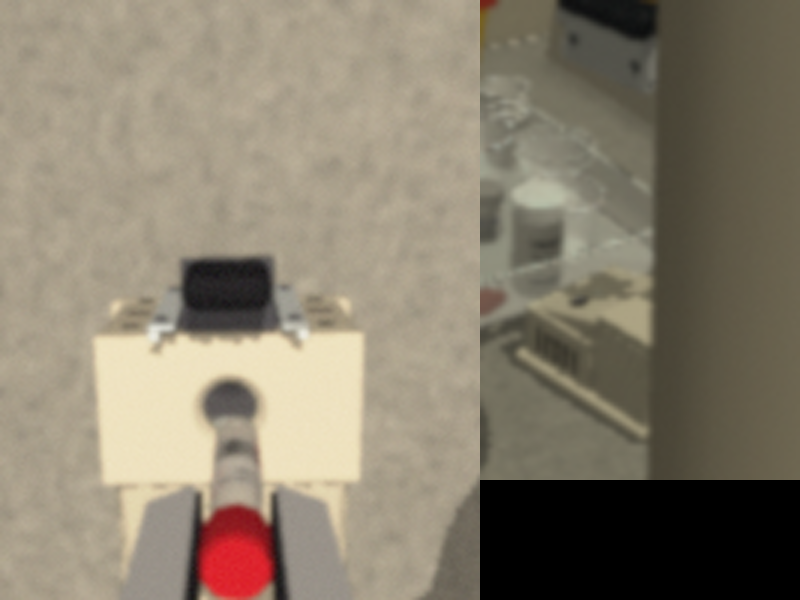

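The wrist crop shows the well centre at (231,403) and the tube column at about 236, so the tube sits about 1.5 mm to the left (+y). I'll correct that, go down to just above the mouth and look again.

```bash
python3 - <<'E'
from h import *
env.move_l([.5168,-.1388,.152],R(10),.08); env.dwell(.2)
w=snap('wrist','w4');p=read_tool_pos();print(p,read_clock())
np.save('pics/p4.npy',p)
for q in([0,0,-.0665],[0,0,-.0025],[0,0,.0215]): print('tube',(proj(w,p+q)-[206,140])*6)
print('below',(proj(w,[p[0],p[1],.08])-[206,140])*6)
im=cv2.resize(w['pixels'][140:240,206:306],(600,600),interpolation=cv2.INTER_CUBIC)
cv2.imwrite('pics/w4L.png',im[:,:,::-1])
E
```

```text
[ 0.51709394 -0.13888505  0.15242043] 9.825
tube [286.73420397 384.04922976]
tube [285.90353013 562.06034905]
tube [285.44256799 660.88931173]
below [286.79166437 371.73956095]
```

View pics/w4L.png

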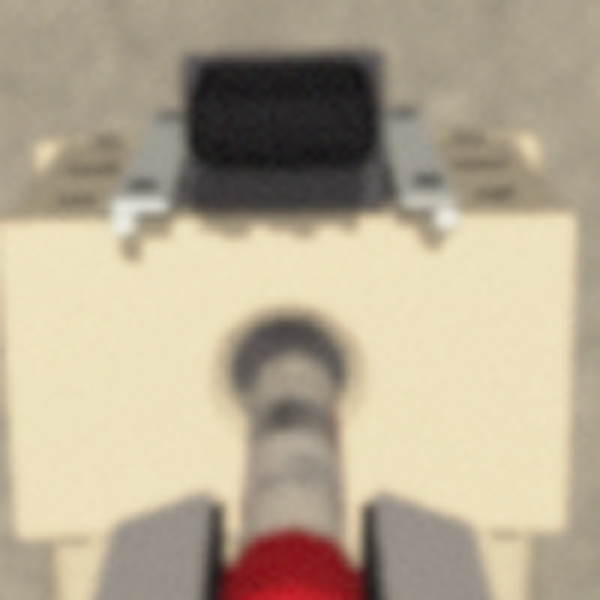

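The well centre is at about (290,371), the tube column at about 292, and the tube foot looks 1–2 mm toward the robot. I'll shift +1 mm in x and lower gently with a force guard.

```bash
python3 - <<'E'
from h import *
f0=read_ft_force()
env.move_l([.5178,-.1389,.150],R(10),.05); f0=read_ft_force()
r=env.move_l([.5178,-.1389,.132],R(10),.04,stop_force=2.5); print(r,read_tool_pos(),read_ft_force()-f0)
if not r:
    r=env.move_l([.5178,-.1389,.100],R(10),.05,stop_force=2.5); print(r,read_tool_pos(),read_ft_force()-f0)
    if not r:
        r=env.move_l([.5178,-.1389,.0835],R(10),.03,stop_force=2.5); print(r,read_tool_pos(),read_ft_force()-f0)
print(read_ft_torque(),read_width()*94,read_clock())
E
```

```text
False [ 0.51775351 -0.13886791  0.13181235] [-0.43489883  0.27894184  0.58584979]
False [ 0.51798439 -0.13896375  0.10005914] [-0.00965107  0.89750395  0.54790603]
False [ 0.51765089 -0.1387914   0.08349702] [-0.97586586  0.50622291  0.73330199]
[0.16329669 0.12776926 0.00576179] 15.159655390069815 12.1667
```

```bash
python3 - <<'E'
from h import *
print([np.round(read_ft_force(),2)])
r=env.move_l([.5178,-.1389,.0817],R(10),.015,stop_force=2.0); print(r,read_tool_pos(),read_ft_force())
env.dwell(.3); print(read_ft_force())
w=snap('wrist','w5')
grip(0.45); env.dwell(.3); print(read_width()*94,read_ft_force(),read_tool_pos())
env.move_l([.5178,-.1389,.150],R(10),.12); env.dwell(.1)
w2=snap('wrist','w6'); print(read_clock(),read_tool_pos())
c=np.hstack([cv2.resize(x['pixels'][140:260,206:306],(400,480),interpolation=cv2.INTER_CUBIC) for x in (w,w2)])
cv2.imwrite('pics/w6L.png',c[:,:,::-1])
E
```

```text
[array([-1.  , -0.31,  0.55])]
False [ 0.51789069 -0.1388909   0.08198084] [-0.5839461   0.55694091  2.78609143]
[-0.46501362  0.18392628  3.46655413]
42.05348420632674 [-0.20536491 -0.77417843 -0.02113502] [ 0.51781545 -0.13890351  0.08172096]
14.5667 [ 0.51707409 -0.13860467  0.14895136]
```

View pics/w6L.png

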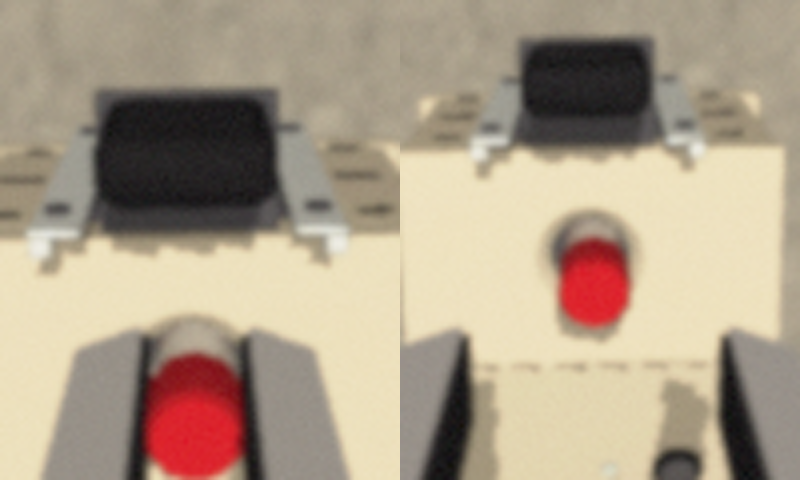

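The tube is seated and released, with its cap at (594,283) in the right crop and the wrist force at 3.5 N on the pad before release. The shutter is still shut, so I'll go above the grip and check its centring between the fingers.

```bash
python3 - <<'E'
from h import *
w=np.load('pics/w6.npz')
print('cap top',proj(w,[.5178,-.1389,.106]),'meas',206+194/4,140+290/4,' grip',proj(w,[.4733,-.1478,.110]),'meas 252.6')
env.move_l([.4733,-.1478,.150],R(11),.12); env.move_l([.4733,-.1478,.120],R(11),.1); env.dwell(.2)
w=snap('wrist','w7');p=read_tool_pos();print(p,read_clock(),read_width()*94)
print((proj(w,[.4733,-.1478,.110])-[166,140])*4.4,(proj(w,p)-[166,140])*4.4)
c=cv2.resize(w['pixels'][140:276,166:346],(792,598),interpolation=cv2.INTER_CUBIC)
cv2.imwrite('pics/w7L.png',c[:,:,::-1])
E
```

```text
cap top [253.08963801 214.08906934] meas 254.5 212.5  grip [251.671673   161.32890532] meas 252.6
[ 0.47383802 -0.14797915  0.1205868 ] 15.7917 42.32097000196971
[387.46138864 388.085443  ] [385.62616907 418.37292088]
```

View pics/w7L.png

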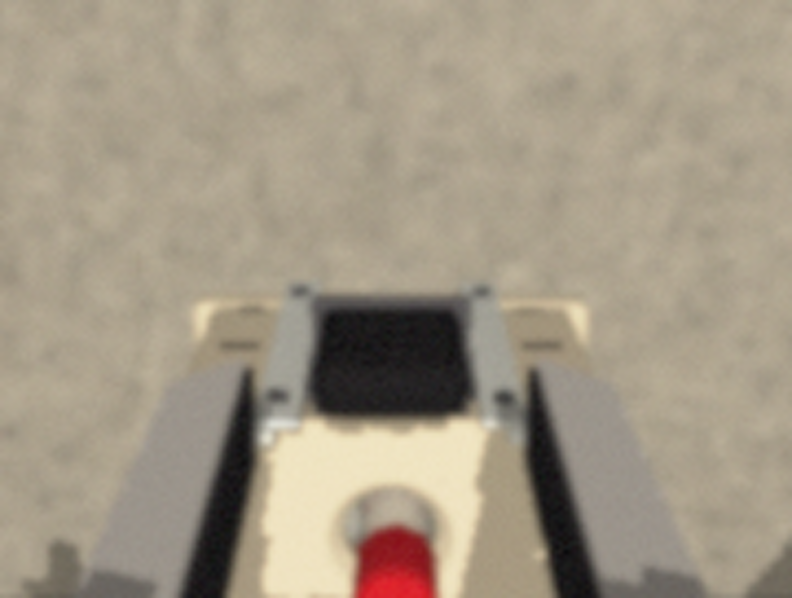

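Fingertips are at columns 250 and 533 (centre 391.5) and the block spans 310–470 (centre 390), so it is centred. I'll descend, grip, and raise in steps while reading force.

```bash
python3 - <<'E'
from h import *
x,y=.4727,-.1480
print(env.move_l([x,y,.085],R(11),.06,stop_force=5),read_tool_pos(),read_ft_force())
grip(0.0); env.dwell(.2); print(read_width()*94,read_grip_force(),read_ft_force(),read_tool_pos())
if read_width()*94>22:
    z0=read_tool_pos()[2]; g=env.move_l
    for d in(.006,.012,.018,.0225):
        env.move_l([x,y,z0+d],R(11),.03); env.dwell(.1)
        print(d,read_tool_pos()-[0,0,z0],read_ft_force(),read_width()*94,read_grip_force())
    print('z0',z0,read_clock())
    env.dwell(.2)
    a=snap('scene','s8');w=snap('wrist','w8')
    c=np.hstack([cv2.resize(w['pixels'][140:276,196:316],(440,499),interpolation=cv2.INTER_CUBIC),cv2.resize(a['pixels'][150:233,270:330],(360,499),interpolation=cv2.INTER_CUBIC)])
    cv2.imwrite('pics/w8L.png',c[:,:,::-1])
E
```

```text
False [ 0.47279032 -0.14804834  0.08491108] [0.10395753 0.16441819 0.1212044 ]
25.763683505521985 30.0005704164505 [ 0.5499471  -0.23084895  2.58863515] [ 0.47297375 -0.14817065  0.08533988]
0.006 [ 0.47295474 -0.14817539  0.00585381] [ 2.17831771 -2.23835132 -4.73268479] 25.706815602526234 29.999016523361206
0.012 [ 0.47292919 -0.14817393  0.01206373] [ 2.93139254 -1.56795455 -5.96613794] 25.809799499025292 29.99877780675888
0.018 [ 0.47290856 -0.14815248  0.01807629] [ 3.47576756 -2.13522002 -6.92259311] 25.602300115015332 29.99860793352127
0.0225 [ 0.47290242 -0.14811689  0.02239592] [ 3.72456134 -1.67401621 -7.61447838] 25.79990978248589 29.998517632484436
z0 0.08533988126240541 18.8833
```

View pics/w8L.png

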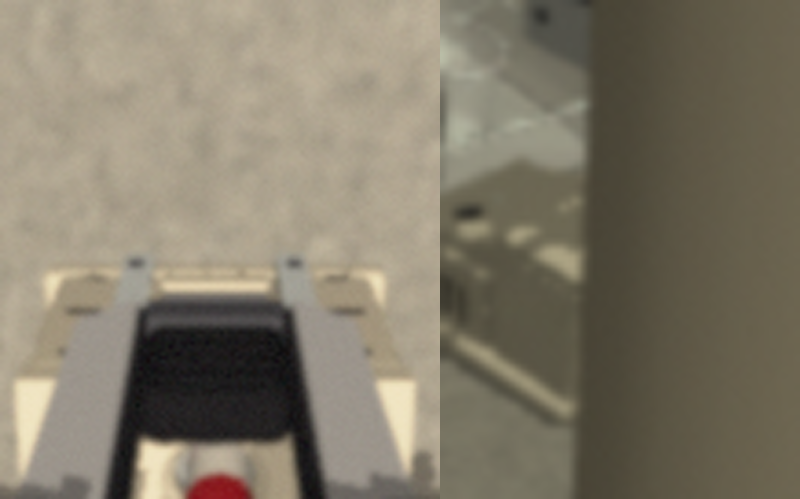

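The wrist view shows the block held between the fingers and risen with the tool, with the red cap still seated behind it. The force follows the spring law (7.6 N at 22.4 mm), so there is no slip. I'll go the last bit, check for creep and hand in.

```bash
python3 - <<'E'
from h import *
z0=.0851
env.move_l([.4727,-.1480,z0+.0242],R(11),.02); 
for i in range(3):
    env.dwell(.5); print(read_tool_pos()[2]-z0,read_ft_force(),read_width()*94,read_grip_force())
f=-read_ft_force()[2]
print(read_clock())
if 7.3<f<8.8: print(env.close_job())
E
```

```text
0.02408557449819851 [ 4.90970923 -2.837492   -7.86466034] 25.505633691129592 29.998467564582825
0.02409459795537494 [ 4.530512   -3.21248821 -7.31389788] 25.6984068298173 29.99838799238205
0.024104806414625993 [ 3.49851988 -3.54023383 -6.32178759] 25.512593504137527 29.998473823070526
20.9333
```

```bash
python3 - <<'E'
from h import *
for i in range(4):
    F=[]
    for _ in range(5): env.dwell(.05); F.append(read_ft_force())
    print(read_clock(),read_tool_pos()[2]-.0851,np.mean(F,0),np.std(F,0))
w=snap('wrist','w9'); o=np.load('pics/w8.npz')
c=np.hstack([cv2.resize(x['pixels'][190:276,206:306],(400,344),interpolation=cv2.INTER_CUBIC) for x in(o,w)])
cv2.imwrite('pics/w9L.png',c[:,:,::-1])
E
```

```text
21.1833 0.02409880450129928 [ 3.87917701 -2.69038902 -7.02057093] [0.30840473 0.49604039 0.35065668]
21.4333 0.024070688114881916 [ 4.21204814 -2.76874527 -7.34069598] [0.50603979 0.45033549 0.18266568]
21.6833 0.024088410011123912 [ 4.29775438 -2.96848588 -7.49284874] [0.46967449 0.57977735 0.26153403]
21.9333 0.024084552506911397 [ 4.31304576 -2.91833762 -7.82178472] [0.70728535 0.48402792 0.35414775]
```

View pics/w9L.png

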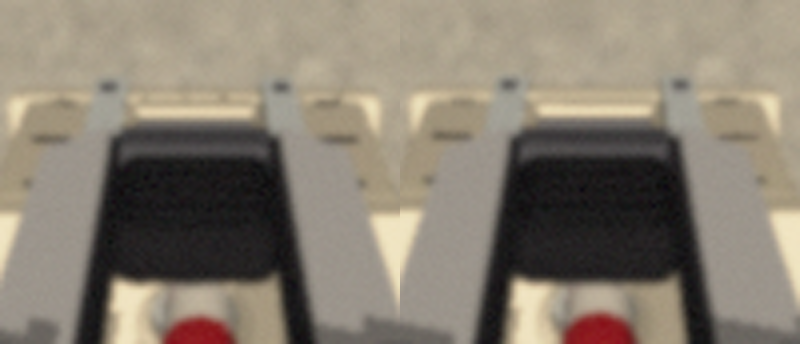

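The two frames show the block in the same place between the fingers, at rows 155–278. The mean force sits at about 7.4 N with noise and no downward trend, and the height stays at 24.1 mm. The grip is holding, so I'm handing in.

```bash
python3 - <<'E'
from h import *
print(env.close_job())
E
```

```text
the job is handed in; nothing more can be done
None
```

The job is handed in at about 22 s: the tube stands released at the bottom of the well, lowered in with the shutter shut, and the gripper is holding the shutter at about 24 mm, half its travel; that height comes from the tool position and spring force, because the arm blocked the camera's view of the blade edge.

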